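# Close up a detector row on its assembly rail and bolt it

### The arm

A 6-joint arm with a two-finger parallel gripper is mounted at the origin on the work surface. World frame = base frame: x ahead of the robot, y to its left, z up, the work surface at z = 0. Lengths are in mm, angles in rad, forces in N, time in s.
With the tool pointing down it reaches from about 350 to 775 mm from the base axis. Payload 5.5 kg.
Tool frame: the origin (TCP) lies midway between the tips of the shut fingers; the grasp point (between the pads) lies 19 mm behind it; z points along the fingers, x is the direction in which the jaws open and shut, and the axes are right-handed (so a half turn about z gives the same grasp; the last joint's range is limited). The gripper opens to 85 mm and grips with 20 to 120 N. Pads are 22 mm wide; open, the fingers measure 114 mm over their backs; the gripper's body (76 mm by 85 mm) begins 54 mm behind the grasp point. The pads swing forward as they close: fully open they stand 13 mm farther back than shut.
Start: joints at [1.204, 0.313, 0.046, 1.304, 0, 1.431], TCP at [129.317, 560.312, 231.323] pointing down, gripper open.
Joint ranges: [-2.76, 2.76], [-0.86, 1.69], [-1.03, 1.26], [-2.2, 2.34], [-1.47, 1.5], [-3.14, 3.14]. Speed limits (rad/s): [2.57, 2.57, 3.14, 3.14, 3.14, 3.14].

### API

Orientations are given as a rotation vector (axis times angle).
In Python, from bench import * gives the robot as it stands.
- The arm moves only by the shell command python3 -m crank 'ROWS' [OPENING] [FORCE]. ROWS is JSON, a list of rows, each an object of numbers: "tx", "ty", "tz": the shift along the tool's x, y, z in units of 30 mm (1.0 is 30 mm); "roll": the turn about the tool's z in units of 5 degrees (1.0 is 5 degrees). In form: [{"tx": .., "ty": .., "tz": .., "roll": ..}, ...]. A call has 1 to 5 rows; each row is the pose to reach, as a shift and turn from the pose measured when the call began, along the tool's axes at that moment; what a row does not reach only later rows make up. A row lasts 1/10 s, in which the tool goes at most 50 mm and 8.59 degrees, less where a joint would pass 70% of its speed; a pose out of reach is approached as far as the arm can. A call with a gripper value outside its range is refused whole. OPENING is the closure, from 0 (fully open) to 1 (shut), set as the call begins (- or left out, the last holds). The fingers move at their own pace and stop on an object; FORCE is the grip in N (left out, the last holds). Time passes only in rows, so rows that repeat a pose let the fingers close. It gives the time, the measured TCP pose, the force and the opening at its end, in the units of the state.
- state(): the state, without advancing time (a new reading comes with each control period).
- snapshot(name): name is "scene" or "top" or "wrist"; returns a dict with "image" (420x560x3 uint8, blue, green, red), "vfov" (degrees; the focal length in pixels is half the picture's height over the tangent of half this angle, whatever the lens; pixels are square), "cx", "cy" (the principal point, pixels), "eye" and "orientation" of the camera in the world. Camera axes: x right, y down, z forward; pixel columns grow to the right and rows downward; lengths in mm; the calibration is good to about 2 mm. A picture is of the moment at which its call begins. There is no depth.
- hand_in(): hands the job in, once; it reports no verdict.
The state is a dict: "time_s": time; "joints": joint angles; "qvel": joint speeds; "tau": joint torques, N m; "tcp_pos": TCP position; "tool_rot": TCP orientation; "wrist_force": force on the tool from outside, world axes, zero at the start; "moment": the same for the moment, N m; "grip_width": finger opening in mm.
Only numpy, scipy, OpenCV 4.12 (cv2) and the standard library are available. Lean on these libraries where they do the work, as an engineer would, in place of code of your own. Each camera call takes 0.05 s, during which the arm holds its last target.

### The job

Push the row of four black detector modules along the aluminium rail, from the rear and as one touching train, until the front module is fully home against the end stop. Then push the retaining bolt at the side of the rail all the way in behind the rear module, and move clear of everything. Only push: do not lift the modules, and leave the crystal stand, the bottle and the jar alone.

Things in the scene. Friction and masses are not known exactly. Their poses are not given: they have to be found in the camera images.
- rail: Aluminium rail fixed to the bench, 340 mm long, 62 mm wide; bed top 12 mm above the bench, lips on both sides to 22 mm, 6 mm thick, leaving a 46 mm wide channel. Origin: on the bench under the rail's middle, on the channel's centre line. x runs along the rail to the end stop, y to the bolt's side, z up. The other end (x = -170 mm) is open.
- stop_face (a point): Middle of the end stop's inner face, 33 mm above the bench, at x = +150 mm on the rail's centre line. The stop is an aluminium upright 16 mm thick, as wide as the rail, 54 mm high over the bench. Axes as the rail.
- module1: Front module (nearest the stop): loose black block, green circuit board on top, 34 mm along the rail, 44 mm across, 45 mm high (top 57 mm above the bench), about 0.11 kg, standing on the bed between the lips. Its origin is the centre of its underside, x along the rail towards the stop, z up. Home, its origin is at x = +133 mm in the rail's frame.
- module2: Second module of the row, the same kind, touching the first. Its origin is the centre of its underside, x along the rail towards the stop, z up. 
- module3: Third module of the row, the same kind, touching the second. Its origin is the centre of its underside, x along the rail towards the stop, z up. 
- module4: Rear module, the same kind, touching the third. Its origin is the centre of its underside, x along the rail towards the stop, z up. Its rear face, 17 mm behind its origin, is free: push there. The row starts 55 to 105 mm short of the stop; home, this origin is at x = +31 mm in the rail's frame (rear face +14 mm). Sliding the whole row takes some 2 to 6 N.
- bolt (a joint): Retaining bolt's travel in m, 0 (out) to 0.036 (fully in, hard limit). Starts 0 to 8 mm in, slides towards the rail's -y, stays where left; about 2 N moves it. Steel bar 14 mm along the rail (x = -4 to +10 mm), 26 to 38 mm above the bench. Fully in it ends 3 mm past the centre line, 4 mm behind the rear face of a row that is home; otherwise a module blocks it.
- bolt_plate (a point): Outer face (away from the rail) of the bolt's push plate: upright steel tab 30 mm along the rail, 6 mm thick, 18 to 70 mm above the bench. The point is on its middle, 55 mm above the bench; in the rail's frame x = +3 mm, y = 83 mm minus the travel. Axes as the rail: push along -y. A fixed 46 mm high guide bridge stands at x = -14 to +20, y = 29 to 39 mm.
- crystal_stand: Bystander: red and white square base and white top plate (65 mm square) joined by clear rods, 106 mm high, loose. Origin: centre of its underside.
- bottle: Bystander: clear bottle with a white cap, 60 mm across, 120 mm high, loose. Origin: centre of its underside.
- jar: Bystander: small amber jar with a black cap, 42 mm across, 50 mm high, loose. Origin: centre of its underside.

How it is judged:
By the outcome, as a careful person would: the job done as asked, in the order asked, and still so for the second after the job is handed in, with the robot touching nothing.
It also fails if it takes over 40 s, if anything falls off the work surface, if the arm or the gripper's body presses on something with over 40 N, if the wrist force passes 120 N, or if a joint passes its speed limit or range.

## Working session

There is one attempt and no reset: what is moved stays moved. The work goes in short steps, Python scripts to look and compute and a shell command to move; the robot and the scene stay as the last step left them, time stands still between calls to the robot, and variables do not carry over. Pictures are saved under pics/ and viewed, and the job is handed in when it is done.

```bash
mkdir -p pics; ls; python3 - <<'E'
from bench import *
import cv2
print(state())
for n in ("scene","top","wrist"):
    s=snapshot(n); cv2.imwrite(f"pics/{n}0.png",s["image"]); print(n,{k:v for k,v in s.items() if k!="image"})
E
```

```text
pics
{'time_s': 0.0, 'joints': array([1.20441732e+00, 3.13995024e-01, 4.50046960e-02, 1.30357873e+00,
       1.54446715e-05, 1.43118156e+00]), 'qvel': array([ 0.00020793, -0.00026569,  0.00110116, -0.00131264,  0.00028102,
        0.00095054]), 'tau': array([ 6.35939086e-04, -4.80623960e+01,  2.98533064e+01,  1.91197061e-02,
       -1.25772804e-04,  3.65045977e-06]), 'tcp_pos': array([129.11121477, 559.81586619, 230.42242703]), 'tool_rot': array([ 2.45781583e+00,  1.95529294e+00, -2.41081872e-03]), 'wrist_force': array([ 0.1707862 , -0.35852443,  0.1000508 ]), 'moment': array([ 0.01618746, -0.01119428, -0.00225824]), 'grip_width': 85.6263546164186}
scene {'vfov': 53.436858096471454, 'cx': 278.5961866298713, 'cy': 207.67105237227034, 'eye': array([ 911.6590074 , -509.22358768,  910.78772038]), 'orientation': array([-2.48414138, -0.79947079,  0.22694529])}
top {'vfov': 48.37209822437208, 'cx': 278.9129766195913, 'cy': 212.4393017563105, 'eye': array([482.32764154, -75.44863894, 984.04759944]), 'orientation': array([-2.13560588,  2.15658561, -0.17415314])}
wrist {'vfov': 67.18862834952323, 'cx': 282.642322292852, 'cy': 207.59066676360393, 'eye': array([ 46.62107675, 579.63673849, 374.00625112]), 'orientation': array([2.2397494 , 1.78334372, 0.29711516])}
```

View pics/scene0.png

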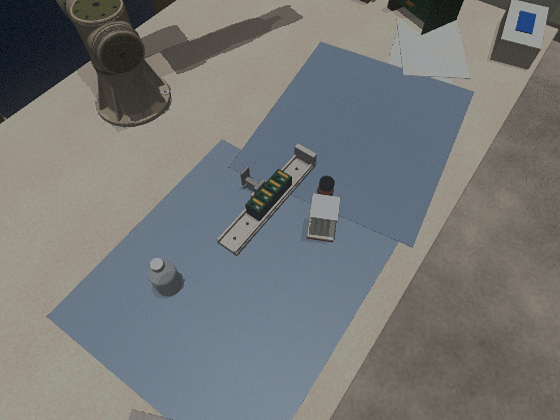

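View pics/top0.png

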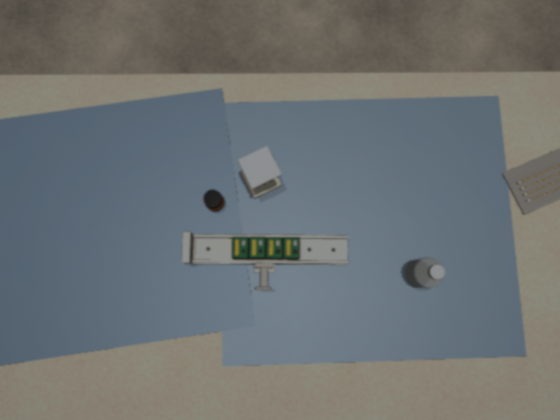

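View pics/wrist0.png

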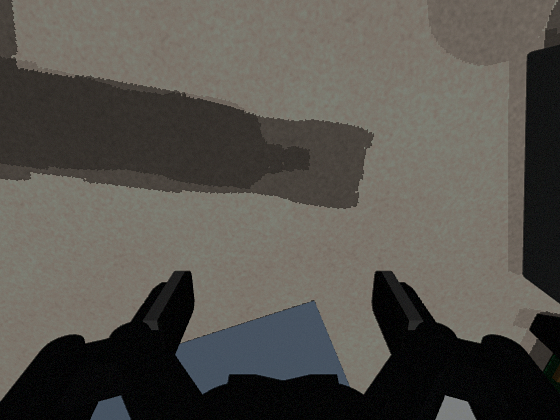

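The top view shows the rail lying along row ~249, with the stop at column ~187, the open end at ~347, the modules at 233–300 and the bolt plate at ~(264,290). Next I'll zoom in and measure.

```bash
cat > h.py <<'E'
import numpy as np, cv2
from scipy.spatial.transform import Rotation as R
from bench import *
def cam(s):
    H=s["image"].shape[0]; f=H/2/np.tan(np.radians(s["vfov"])/2)
    return f,s["cx"],s["cy"],np.array(s["eye"]),R.from_rotvec(s["orientation"]).as_matrix()
def ray(s,u,v,z):
    f,cx,cy,e,M=cam(s); d=M@np.array([(u-cx)/f,(v-cy)/f,1]); return e+d*(z-e[2])/d[2]
def proj(s,p):
    f,cx,cy,e,M=cam(s); q=(np.atleast_2d(p)-e)@M; return np.c_[cx+f*q[:,0]/q[:,2],cy+f*q[:,1]/q[:,2]]
def crop(s,x0,y0,x1,y1,k,name):
    im=cv2.resize(s["image"][y0:y1,x0:x1],None,fx=k,fy=k,interpolation=cv2.INTER_CUBIC)
    im=cv2.convertScaleAbs(im,alpha=1.5); cv2.imwrite("pics/"+name,im)
E
python3 - <<'E'
from h import *
s=snapshot("top"); crop(s,175,225,355,300,4,"topc.png")
t=snapshot("scene"); crop(t,200,130,350,265,4,"scc.png")
for n,c in (("top",s),("scene",t)):
  print(n,ray(c,280,210,0))
print("stop",ray(s,187,249,54),"open end",ray(s,347,249,22),"plate",ray(s,264,290,70))
print("scene:stop",ray(t,305,155,54),"open",ray(t,228,244,12))
E
```

```text
top [639.08675113 -87.64585844   0.        ]
scene [592.24799893 -60.36856796   0.        ]
stop [553.75886212  98.51261944  54.        ] open end [ 552.99592956 -224.49249517   22.        ] plate [472.02326378 -54.24406047  70.        ]
scene:stop [566.55095661  87.45910516  54.        ] open [ 550.58923978 -216.49967089   12.        ]
```

View pics/topc.png

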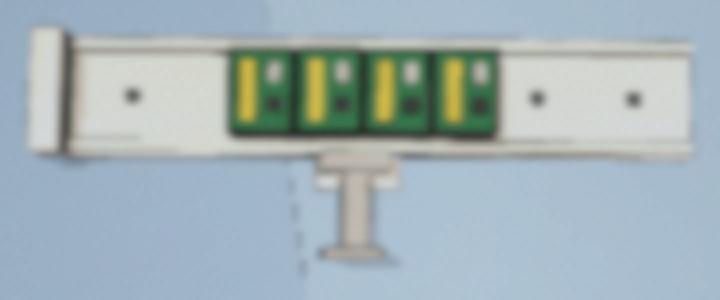

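View pics/scc.png

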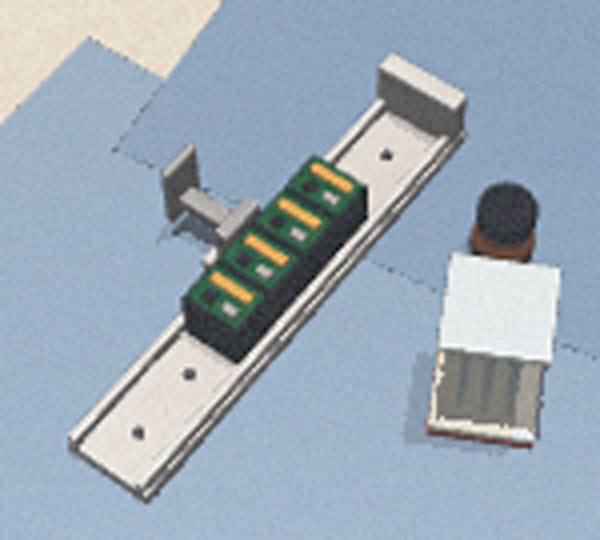

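```bash
cat > fit.py <<'E'
from h import *
from scipy.optimize import least_squares
s=snapshot("top"); t=snapshot("scene")
# (crop px, rail-frame point builder(s4,b))
T=[((33,29),lambda q,b:(166,-31,54)),((30,152),lambda q,b:(166,31,54)),((63,30),lambda q,b:(150,-31,54)),((63,152),lambda q,b:(150,31,54)),
((692,43),lambda q,b:(-170,-31,22)),((692,157),lambda q,b:(-170,31,22)),
((231,50),lambda q,b:(q+119,-22,57)),((230,136),lambda q,b:(q+119,22,57)),((499,51),lambda q,b:(q-17,-22,57)),((498,136),lambda q,b:(q-17,22,57)),
((319,259),lambda q,b:(18,83-b,70)),((387,259),lambda q,b:(-12,83-b,70))]
S=[((380,70),lambda q,b:(150,31,54)),((461,107),lambda q,b:(150,-31,54)),((393,54),lambda q,b:(166,31,54)),((467,92),lambda q,b:(166,-31,54)),
((72,443),lambda q,b:(-170,31,22)),((148,495),lambda q,b:(-170,-31,22)),
((185,297),lambda q,b:(q-17,22,57)),((237,332),lambda q,b:(q-17,-22,57)),((315,155),lambda q,b:(q+119,22,57)),((367,187),lambda q,b:(q+119,-22,57)),
((163,175),lambda q,b:(-12,83-b,70)),((191,146),lambda q,b:(18,83-b,70))]
def px(c,x0,y0): return np.array([(c[0]+.5)/4-.5+x0,(c[1]+.5)/4-.5+y0])
def rw(p,P):
    a=p[2]; return np.array([p[0]+P[0]*np.cos(a)-P[1]*np.sin(a),p[1]+P[0]*np.sin(a)+P[1]*np.cos(a),P[2]])
def dist(c,uv,k):
    f,cx,cy,_,_=cam(c); d=(uv-[cx,cy]); r2=(d@d)/f**2; return d*(1+k*r2)+[cx,cy]
def res(p,use):
    o=[]
    for n,(c,L,x0,y0,k) in enumerate(((s,T,175,225,p[5]),(t,S,200,130,p[6]))):
        if n in use:
            for uv,fn in L: o+=list(dist(c,proj(c,rw(p,fn(p[3],p[4])))[0],k)-px(uv,x0,y0))
    o+=[p[5]/.3,p[6]/.3]
    return np.array(o)
for use in ((0,),(1,),(0,1)):
    r=least_squares(res,[553,-60,np.pi/2,-20,4,0,0],args=(use,),x_scale=[10,10,.1,10,10,.1,.1],loss="soft_l1")
    print(use,np.round(r.x,3),"yawdeg",round(np.degrees(r.x[2]),2)); print(np.round(res(r.x,use)[:-2].reshape(-1,2),1).tolist())
E
python3 fit.py
```

```text
(0,) [ 5.54045e+02 -5.64170e+01  1.55600e+00 -5.23630e+01  1.19100e+00
 -2.21000e-01  0.00000e+00] yawdeg 89.13
[[0.1, 0.0], [-0.0, 0.1], [0.4, -0.1], [-0.4, 0.2], [-0.3, -0.7], [0.1, 0.6], [-0.6, -0.5], [-0.8, 0.1], [0.6, -0.3], [0.8, 0.5], [0.9, -0.1], [-0.6, 0.1]]
(1,) [ 5.57371e+02 -5.54620e+01  1.56400e+00 -5.24740e+01  4.84000e-01
  0.00000e+00  1.80000e-02] yawdeg 89.64
[[-0.4, -0.7], [-1.1, 0.9], [-0.2, -0.5], [0.8, 0.8], [-0.6, -1.1], [0.6, -0.2], [-0.7, 0.6], [0.8, 1.1], [-0.0, -0.5], [1.1, -0.3], [-0.3, 0.3], [0.2, -0.2]]
(0, 1) [ 5.55215e+02 -5.61190e+01  1.55900e+00 -5.22270e+01  8.99000e-01
 -1.82000e-01 -6.60000e-02] yawdeg 89.34
[[-0.3, -0.2], [-0.3, -0.1], [0.1, -0.4], [-0.7, -0.0], [-0.5, -1.6], [0.0, -0.2], [-0.9, -0.9], [-1.0, -0.3], [0.3, -1.0], [0.7, -0.1], [0.9, -0.4], [-0.6, -0.3], [-1.0, -0.7], [-1.8, 1.0], [-0.8, -0.4], [0.1, 0.9], [-1.6, -1.7], [-0.6, -0.7], [-1.6, 0.2], [-0.2, 0.7], [-0.6, -0.8], [0.4, -0.5], [-0.8, 0.1], [-0.3, -0.4]]
```

Fit result: the rail is at about (555, -56) with yaw about 89.3°. The row's rear face is at rail x of about -69, which leaves about 83 mm of travel and falls within the given range. The bolt is about 1 mm in. I'll shut the gripper and approach behind the row with tool y along the rail.

```bash
cat >> h.py <<'E'
RP=np.array([555.2,-56.2,np.radians(89.35)])
def w(x,y,z=0):
    c,q=np.cos(RP[2]),np.sin(RP[2]); return np.array([RP[0]+c*x-q*y,RP[1]+q*x+c*y,z])
def rl(P):
    d=np.array(P[:2])-RP[:2]; c,q=np.cos(RP[2]),np.sin(RP[2]); return np.round([c*d[0]+q*d[1],-q*d[0]+c*d[1],P[2]],1)
def delta(P,yhead=None):
    st=state(); M=R.from_rotvec(st["tool_rot"]).as_matrix()
    d=M.T@(np.array(P)-st["tcp_pos"])/30
    h=np.degrees(np.arctan2(M[1,1],M[0,1])); roll=None
    if yhead is not None: roll=-((yhead-h+180)%360-180)/5
    print("t",round(st["time_s"],2),"tcp",np.round(st["tcp_pos"],1),"rail",rl(st["tcp_pos"]),"yhead",round(h,1),"tilt",np.round(M[:,2],3),"F",np.round(st["wrist_force"],1),"grip",round(st["grip_width"],1)," -> t",np.round(d,2),"roll",roll)
E
python3 - <<'E'
from h import *
delta(w(-118,0,200),-90.65)
for n in (("bottle",436,271,120),("jar",214,199,50),("stand",262,165,106)): print(n[0],ray(snapshot("top"),*n[1:]))
E
```

```text
t 0.35 tcp [129.3 560.2 231.1] rail [611.5 432.9 231.1] yhead -13.0 tilt [-0. -0. -1.] F [-0.4  0.1 -0.2] grip 85.5  -> t [-20.67  19.29   1.04] roll 15.531203749123373
bottle [ 503.74348347 -371.90769446  120.        ]
jar [654.92390758  46.57213953  50.        ]
stand [710.44156644 -52.54459805 106.        ]
```

```bash
python3 -m crank '[{"tx":-1.1,"ty":1.05,"roll":0.8},{"tx":-2.2,"ty":2.1,"roll":1.6},{"tx":-3.3,"ty":3.1,"roll":2.5},{"tx":-4.5,"ty":4.2,"roll":3.3},{"tx":-5.6,"ty":5.2,"roll":4.1}]' 1 40; python3 -c "
from h import *
delta(w(-118,0,200),-90.65)"
```

```text
t 0.5 tcp [129.3 560.3 231.3] rail [611.6 432.8 231.3] yhead -13.0 tilt [ 0.  0. -1.] F [-0.9 -0.1 -0.5] grip 85.1  -> t [-20.67  19.29   1.04] roll 15.531042617045554invalid input
```

```bash
python3 -m crank '[{"tx":-1.1,"ty":1.05,"tz":0,"roll":0.8},{"tx":-2.2,"ty":2.1,"tz":0,"roll":1.6},{"tx":-3.3,"ty":3.1,"tz":0,"roll":2.5},{"tx":-4.5,"ty":4.2,"tz":0,"roll":3.3},{"tx":-5.6,"ty":5.2,"tz":0,"roll":4.1}]' 1 40; python3 -c "
from h import *
delta(w(-118,0,200),-90.65)"
```

```text
time_s: 1.0
tcp_pos: [244.1, 359.8, 231.4]
tool_rot: [2.769, 1.484, 0.001]
wrist_force: [1.0, 0.2, 1.1]
grip_width: 11.9
t 1.0 tcp [244.1 359.8 231.4] rail [412.5 315.8 231.4] yhead -33.6 tilt [ 0.001  0.    -1.   ] F [1.  0.2 1.1] grip 11.9  -> t [-9.1  18.46  1.05] roll 11.403482741739385
```

```bash
python3 -m crank '[{"tx":-0.7,"ty":1.4,"tz":0,"roll":0.9},{"tx":-1.4,"ty":2.8,"tz":0,"roll":1.8},{"tx":-2.1,"ty":4.2,"tz":0,"roll":2.6},{"tx":-2.8,"ty":5.7,"tz":0,"roll":3.5},{"tx":-3.5,"ty":7.1,"tz":0,"roll":4.4}]'; python3 -c "
from h import *
delta(w(-118,0,200),-90.65)"
```

```text
time_s: 1.5
tcp_pos: [364.1, 152.6, 231.9]
tool_rot: [3.003, 0.923, 0.004]
wrist_force: [0.9, 0.7, -1.1]
grip_width: 0.5
t 1.5 tcp [364.1 152.6 231.9] rail [206.6 193.4 231.9] yhead -55.8 tilt [ 0.002  0.001 -1.   ] F [ 0.9  0.7 -1.1] grip 0.5  -> t [-0.89 12.56  1.07] roll 6.966267656277108
```

```bash
python3 -m crank '[{"tx":-0.1,"ty":1.4,"tz":0.1,"roll":0.8},{"tx":-0.2,"ty":2.8,"tz":0.2,"roll":1.6},{"tx":-0.3,"ty":4.2,"tz":0.3,"roll":2.4},{"tx":-0.4,"ty":5.7,"tz":0.4,"roll":3.2},{"tx":-0.5,"ty":7.1,"tz":0.6,"roll":4.0}]'; python3 -c "
from h import *
delta(w(-118,0,200),-90.65)"
```

```text
time_s: 2.0
tcp_pos: [472.5, -34.1, 214.5]
tool_rot: [3.118, 0.382, 0.006]
wrist_force: [0.0, 0.5, -0.4]
grip_width: 0.0
t 2.0 tcp [472.5 -34.1 214.5] rail [ 21.2  82.9 214.5] yhead -76.0 tilt [ 0.004  0.    -1.   ] F [ 0.   0.5 -0.4] grip 0.0  -> t [1.5  5.19 0.49] roll 2.9256958702767406
```

```bash
python3 -m crank '[{"tx":0.4,"ty":1.3,"tz":0.1,"roll":0.7},{"tx":0.8,"ty":2.6,"tz":0.2,"roll":1.5},{"tx":1.2,"ty":3.9,"tz":0.3,"roll":2.2},{"tx":1.5,"ty":5.19,"tz":0.49,"roll":2.93},{"tx":1.5,"ty":5.19,"tz":0.49,"roll":2.93}]'; python3 - <<'E'
from h import *
delta(w(-118,0,32),-90.65)
s=snapshot("wrist"); cv2.imwrite("pics/w1.png",s["image"])
s=snapshot("top"); crop(s,175,200,375,300,4,"t1.png")
E
```

```text
time_s: 2.5
tcp_pos: [555.5, -178.6, 198.5]
tool_rot: [3.141, -0.027, 0.006]
wrist_force: [-0.1, -0.3, -0.7]
grip_width: 0.1
t 2.5 tcp [ 555.5 -178.6  198.5] rail [-122.4   -1.7  198.5] yhead -91.0 tilt [ 0.004 -0.001 -1.   ] F [-0.1 -0.3 -0.7] grip 0.1  -> t [-0.08 -0.15  5.55] roll -0.06550223914711069
```

View pics/w1.png

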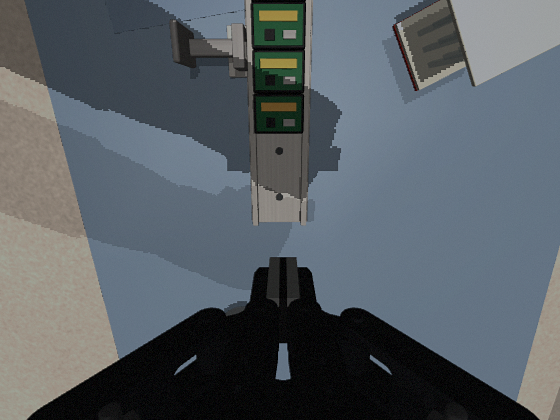

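View pics/t1.png

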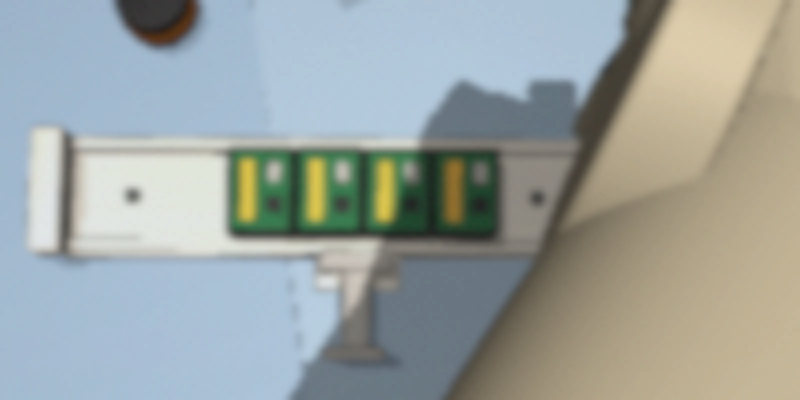

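The wrist view shows the rail's open end at row ~222 (cols 251–309), module4's rear top edge at row ~133, and the plate at cols ~173–190. I'll cross-check against the fit.

```bash
python3 - <<'E'
from h import *
s=snapshot("wrist"); print(np.round(s["eye"],1))
for n,u,v,z,e in (("end+y",251,223,22,"-170,31"),("end-y",309,223,22,"-170,-31"),("m4 rear +y",254,133,57,"-69,22"),("m4 rear -y",303,133,57,"-69,-22"),("plate top outer",172,22,70,"18,82"),("plate outer bottom?",174,68,70,"-12,82")):
    p=ray(s,u,v,z); print(n,np.round(p,1),rl(p),"exp",e)
delta(w(-118,0,30),-90.65)
E
```

```text
[554.4 -89.7 342.9]
end+y [ 518.8 -218.9   22. ] [-163.1   34.6   22. ] exp -170,31
end-y [ 582.2 -219.8   22. ] [-163.2  -28.9   22. ] exp -170,-31
m4 rear +y [ 529.2 -119.1   57. ] [-63.2  25.3  57. ] exp -69,22
m4 rear -y [ 572.6 -119.7   57. ] [-63.3 -18.1  57. ] exp -69,-22
plate top outer [471.7 -34.7  70. ] [20.6 83.7 70. ] exp 18,82
plate outer bottom? [469.2 -66.7  70. ] [-11.4  85.9  70. ] exp -12,82
t 2.65 tcp [ 553.3 -174.   199.7] rail [-117.9    0.5  199.7] yhead -90.7 tilt [ 0.003  0.001 -1.   ] F [ 0.1  0.  -0.2] grip 0.1  -> t [0.   0.01 5.66] roll -0.003719176993149631
```

Agreement is within ~2 mm once the ~4.5 mm of arm settling since that picture is allowed for. Descending behind the row.

```bash
python3 -m crank '[{"tx":0,"ty":0,"tz":1.5,"roll":0},{"tx":0,"ty":0,"tz":3,"roll":0},{"tx":0,"ty":0,"tz":4.3,"roll":0},{"tx":0,"ty":0,"tz":5.2,"roll":0},{"tx":0,"ty":0,"tz":5.66,"roll":0}]'; python3 -m crank '[{"tx":0,"ty":-0.1,"tz":0.1,"roll":0},{"tx":0,"ty":-0.1,"tz":0.1,"roll":0}]'; python3 - <<'E'
from h import *
delta(w(-90,0,30),-90.65)
s=snapshot("wrist"); cv2.imwrite("pics/w2.png",s["image"])
E
```

```text
time_s: 3.15
tcp_pos: [551.5, -171.3, 27.7]
tool_rot: [-3.139, 0.015, 0.001]
wrist_force: [-0.0, 0.3, -0.7]
grip_width: 0.3
time_s: 3.35
tcp_pos: [550.6, -166.4, 24.7]
tool_rot: [-3.138, 0.012, 0.004]
wrist_force: [-0.5, 0.0, 0.3]
grip_width: 0.4
t 3.35 tcp [ 550.6 -166.4   24.7] rail [-110.2    3.4   24.7] yhead -90.4 tilt [-0.002  0.004 -1.   ] F [-0.5  0.   0.3] grip 0.4  -> t [ 0.11 -0.67 -0.17] roll 0.045895636003899655
```

View pics/w2.png

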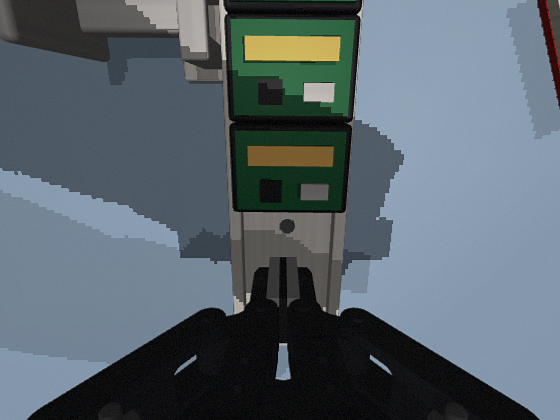

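Tip is between the lips, ~3 mm toward the bolt side. I'll correct that and raise slightly while closing in.

```bash
python3 -m crank '[{"tx":0.1,"ty":-0.2,"tz":-0.17,"roll":0},{"tx":0.12,"ty":-0.4,"tz":-0.2,"roll":0},{"tx":0.12,"ty":-0.6,"tz":-0.2,"roll":0},{"tx":0.12,"ty":-0.7,"tz":-0.2,"roll":0},{"tx":0.12,"ty":-0.7,"tz":-0.2,"roll":0}]'; python3 - <<'E'
from h import *
delta(w(-70,0,30),-90.65)
E
```

```text
time_s: 3.9
tcp_pos: [555.2, -145.6, 31.8]
tool_rot: [-3.139, 0.011, 0.001]
wrist_force: [0.0, -0.3, -0.1]
grip_width: 0.1
t 3.9 tcp [ 555.2 -145.6   31.8] rail [-89.4  -1.   31.8] yhead -90.4 tilt [-0.001  0.003 -1.   ] F [ 0.  -0.3 -0.1] grip 0.1  -> t [-0.03 -0.65  0.06] roll 0.051039307583903334
```

```bash
python3 -m crank '[{"tx":-0.03,"ty":-0.15,"tz":0.03,"roll":0.05},{"tx":-0.03,"ty":-0.3,"tz":0.03,"roll":0.05},{"tx":-0.03,"ty":-0.45,"tz":0.03,"roll":0.05},{"tx":-0.03,"ty":-0.6,"tz":0.03,"roll":0.05},{"tx":-0.03,"ty":-0.75,"tz":0.03,"roll":0.05}]'; python3 - <<'E'
from h import *
delta(w(3,0,30),-90.65)
s=snapshot("wrist"); cv2.imwrite("pics/w3.png",s["image"])
E
```

```text
time_s: 4.4
tcp_pos: [554.4, -123.0, 30.8]
tool_rot: [-3.139, 0.018, 0.001]
wrist_force: [-0.0, -2.1, -1.1]
grip_width: 0.1
t 4.4 tcp [ 554.4 -123.    30.8] rail [-66.8   0.1  30.8] yhead -90.7 tilt [-0.001  0.003 -1.   ] F [-0.  -2.1 -1.1] grip 0.1  -> t [ 0.   -2.33  0.03] roll -0.0014873841241524132
```

View pics/w3.png

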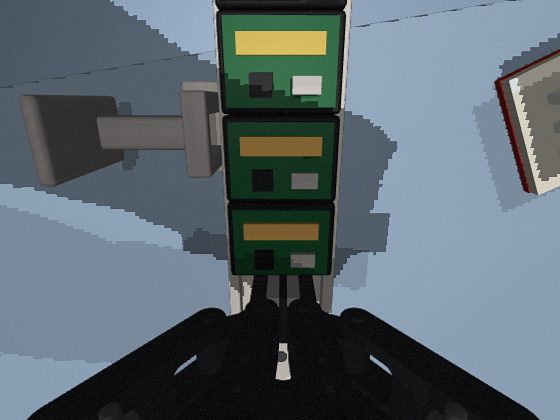

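The fingertips are in contact with the rear module's face at (280,275), with 2.1 N of force. Continuing the push.

```bash
python3 -m crank '[{"tx":0,"ty":-0.18,"tz":0.02,"roll":0},{"tx":0,"ty":-0.36,"tz":0.02,"roll":0},{"tx":0,"ty":-0.54,"tz":0.02,"roll":0},{"tx":0,"ty":-0.72,"tz":0.02,"roll":0},{"tx":0,"ty":-0.9,"tz":0.02,"roll":0}]'; python3 -c "
from h import *
delta(w(3,0,30),-90.65)"
```

```text
time_s: 4.95
tcp_pos: [555.1, -95.4, 30.8]
tool_rot: [-3.139, 0.017, -0.0]
wrist_force: [0.4, -4.6, 2.0]
grip_width: 0.3
t 4.95 tcp [555.1 -95.4  30.8] rail [-39.2  -0.4  30.8] yhead -90.6 tilt [ 0.     0.002 -1.   ] F [ 0.4 -4.6  2. ] grip 0.3  -> t [-0.01 -1.41  0.03] roll 0.0022788600927583502
```

```bash
python3 -m crank '[{"tx":0,"ty":-0.18,"tz":0.02,"roll":0},{"tx":0,"ty":-0.36,"tz":0.02,"roll":0},{"tx":0,"ty":-0.54,"tz":0.02,"roll":0},{"tx":0,"ty":-0.7,"tz":0.02,"roll":0},{"tx":0,"ty":-0.85,"tz":0.02,"roll":0}]'; python3 -c "
from h import *
delta(w(3,0,30),-90.65)"
```

```text
time_s: 5.45
tcp_pos: [555.9, -70.0, 30.8]
tool_rot: [-3.141, 0.018, -0.002]
wrist_force: [0.2, -5.5, 2.8]
grip_width: -0.2
t 5.45 tcp [555.9 -70.   30.8] rail [-13.8  -0.9  30.8] yhead -90.6 tilt [ 0.001  0.001 -1.   ] F [ 0.2 -5.5  2.8] grip -0.2  -> t [-0.03 -0.56  0.03] roll 0.00039117304817750667
```

```bash
python3 -m crank '[{"tx":-0.02,"ty":-0.1,"tz":0.02,"roll":0},{"tx":-0.02,"ty":-0.2,"tz":0.02,"roll":0},{"tx":-0.02,"ty":-0.28,"tz":0.02,"roll":0},{"tx":-0.02,"ty":-0.36,"tz":0.02,"roll":0},{"tx":-0.02,"ty":-0.42,"tz":0.02,"roll":0}]'; python3 - <<'E'
from h import *
delta(w(3,0,30),-90.65)
s=snapshot("top"); crop(s,165,210,315,310,5,"t2.png")
E
```

```text
time_s: 5.95
tcp_pos: [556.0, -57.7, 30.8]
tool_rot: [3.141, -0.018, 0.004]
wrist_force: [0.5, -5.9, 4.0]
grip_width: 0.1
t 5.95 tcp [556.  -57.7  30.8] rail [-1.5 -0.8 30.8] yhead -90.7 tilt [ 0.002 -0.001 -1.   ] F [ 0.5 -5.9  4. ] grip 0.1  -> t [-0.03 -0.15  0.03] roll -0.0016353219620555137
```

View pics/t2.png

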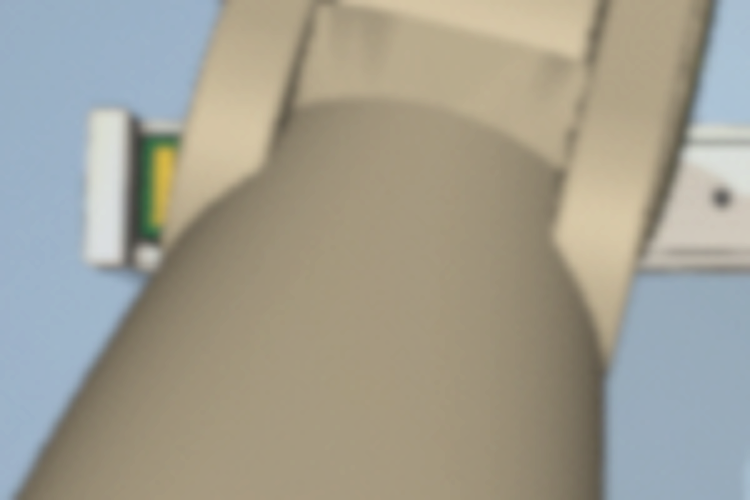

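The top view shows module1's front at column ~138 and the stop's inner top edge at ~127, so a few mm are left. I'll creep and watch for the force to rise.

```bash
python3 -m crank '[{"tx":-0.02,"ty":-0.06,"tz":0.02,"roll":0},{"tx":-0.02,"ty":-0.12,"tz":0.02,"roll":0},{"tx":-0.02,"ty":-0.18,"tz":0.02,"roll":0}]'; python3 -c "
from h import *
delta(w(3,0,30),-90.65)"
```

```text
time_s: 6.3
tcp_pos: [556.0, -52.7, 30.8]
tool_rot: [3.139, -0.018, 0.005]
wrist_force: [-1.0, -13.1, 4.0]
grip_width: 0.2
t 6.3 tcp [556.  -52.7  30.8] rail [ 3.5 -0.7 30.8] yhead -90.7 tilt [ 0.003 -0.002 -1.   ] F [ -1.  -13.1   4. ] grip 0.2  -> t [-0.02  0.02  0.03] roll -0.004724987945792236
```

```bash
python3 -m crank '[{"tx":-0.02,"ty":-0.05,"tz":0.02,"roll":0},{"tx":-0.02,"ty":-0.1,"tz":0.02,"roll":0}]'; python3 -c "
from h import *
delta(w(3,0,30),-90.65)"
```

```text
time_s: 6.5
tcp_pos: [555.9, -52.7, 30.9]
tool_rot: [3.132, -0.021, 0.007]
wrist_force: [-1.6, -18.2, 2.7]
grip_width: 0.1
t 6.5 tcp [555.9 -52.7  30.9] rail [ 3.5 -0.7 30.9] yhead -90.8 tilt [ 0.004 -0.009 -1.   ] F [ -1.6 -18.2   2.7] grip 0.1  -> t [-0.02  0.02  0.03] roll -0.026357219597548463
```

The row is home: TCP stalled at rail x = 3.5 (expected ~3) and the force rose to 18 N. Backing straight off, then up.

```bash
python3 -m crank '[{"tx":0,"ty":0.1,"tz":0,"roll":0},{"tx":0,"ty":0.4,"tz":0,"roll":0},{"tx":0,"ty":1.0,"tz":0,"roll":0},{"tx":0,"ty":1.7,"tz":-0.3,"roll":0},{"tx":0,"ty":2.2,"tz":-1.5,"roll":0}]'; python3 -m crank '[{"tx":0,"ty":0,"tz":-1.5,"roll":0},{"tx":0,"ty":0,"tz":-3,"roll":0},{"tx":0,"ty":0,"tz":-3.5,"roll":0}]';  python3 - <<'E'
from h import *
print(state()["joints"])
delta(w(3,122,150),-0.65)
delta(w(3,122,150),179.35)
s=snapshot("wrist"); cv2.imwrite("pics/w4.png",s["image"])
E
```

```text
time_s: 7.0
tcp_pos: [551.4, -117.4, 72.9]
tool_rot: [3.137, -0.021, -0.006]
wrist_force: [0.4, -0.1, -0.8]
grip_width: -0.1
time_s: 7.3
tcp_pos: [553.5, -117.2, 182.5]
tool_rot: [3.136, -0.021, 0.003]
wrist_force: [-0.0, -1.0, 0.3]
grip_width: -0.1
[-0.34828553  0.31106253 -0.07745219  1.17874239 -0.00427449  1.235727  ]
t 7.3 tcp [ 553.5 -117.2  182.5] rail [-61.    1.  182.5] yhead -90.8 tilt [ 0.002 -0.005 -1.   ] F [-0.  -1.   0.3] grip -0.1  -> t [-4.04 -2.13  1.06] roll -18.021590948457128
t 7.3 tcp [ 553.5 -117.2  182.5] rail [-61.    1.  182.5] yhead -90.8 tilt [ 0.002 -0.005 -1.   ] F [-0.  -1.   0.3] grip -0.1  -> t [-4.04 -2.13  1.06] roll 17.978409051542872
```

View pics/w4.png

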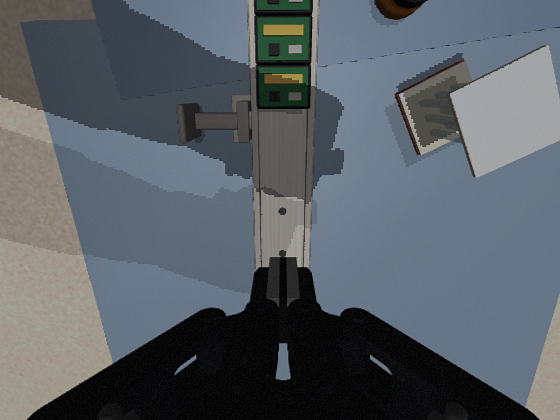

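Wrist view: the row is home, and the bolt bar (row ~121) is clear of module4's rear edge (row ~107). Moving to the bolt's outer side while turning.

```bash
python3 -m crank '[{"tx":-0.8,"ty":-0.43,"tz":0.2,"roll":-1.6},{"tx":-1.6,"ty":-0.85,"tz":0.4,"roll":-3.2},{"tx":-2.4,"ty":-1.3,"tz":0.6,"roll":-4.8},{"tx":-3.2,"ty":-1.7,"tz":0.8,"roll":-6.4},{"tx":-4.04,"ty":-2.13,"tz":1.06,"roll":-8.0}]'; python3 -c "
from h import *
delta(w(3,122,120),-0.65)"
```

```text
time_s: 7.85
tcp_pos: [432.2, -50.9, 149.4]
tool_rot: [2.952, 1.063, 0.001]
wrist_force: [-0.2, 0.4, 0.6]
grip_width: 0.1
t 7.85 tcp [432.2 -50.9 149.4] rail [  3.9 123.1 149.4] yhead -50.4 tilt [ 0.002 -0.004 -1.   ] F [-0.2  0.4  0.6] grip 0.1  -> t [0.01 0.04 0.98] roll -9.947729154891329
```

```bash
python3 -m crank '[{"tx":0,"ty":0,"tz":0.2,"roll":-1.7},{"tx":0,"ty":0,"tz":0.4,"roll":-3.4},{"tx":0,"ty":0,"tz":0.6,"roll":-5.1},{"tx":0,"ty":0,"tz":0.8,"roll":-6.8},{"tx":0,"ty":0,"tz":0.9,"roll":-8.5}]'; python3 -m crank '[{"tx":0,"ty":0,"tz":0,"roll":-1.5},{"tx":0,"ty":0,"tz":0,"roll":-1.5}]'; python3 - <<'E'
from h import *
delta(w(3,122,54),-0.65)
s=snapshot("top"); crop(s,165,200,305,340,4,"t3.png")
s=snapshot("scene"); crop(s,200,130,350,265,4,"s3.png")
E
```

```text
time_s: 8.35
tcp_pos: [430.9, -50.0, 120.8]
tool_rot: [2.361, 2.071, -0.002]
wrist_force: [0.3, 0.1, 0.1]
grip_width: 0.1
time_s: 8.55
tcp_pos: [429.6, -49.2, 119.5]
tool_rot: [-2.219, -2.221, 0.003]
wrist_force: [-1.0, 0.8, -0.5]
grip_width: -0.5
t 8.55 tcp [429.6 -49.2 119.5] rail [  5.6 125.6 119.5] yhead 0.0 tilt [-0.003  0.    -1.   ] F [-1.   0.8 -0.5] grip -0.5  -> t [-0.09  0.13  2.18] roll 0.1398361711707139
```

View pics/t3.png

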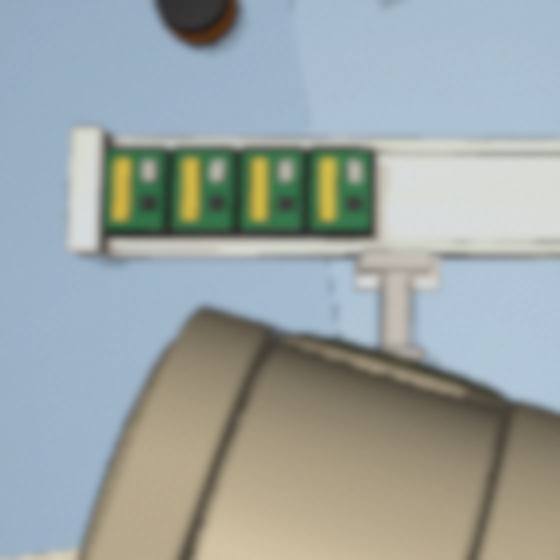

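View pics/s3.png

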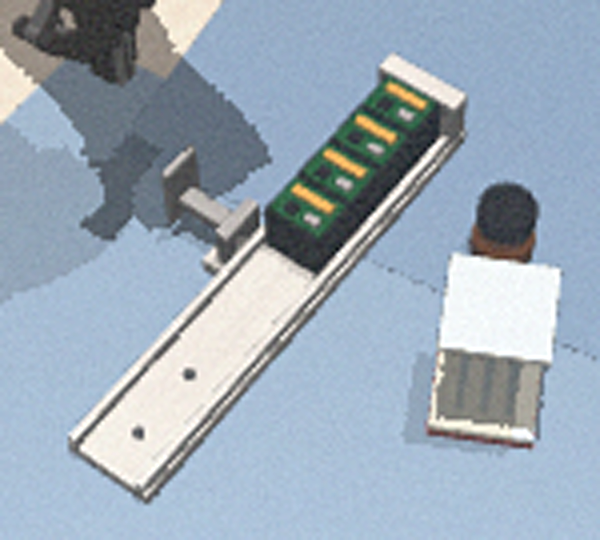

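Both views show the four modules touching and against the stop, with the bolt path free. Lowering to z≈54 outside the plate.

```bash
python3 -m crank '[{"tx":-0.05,"ty":0,"tz":0.8,"roll":0.14},{"tx":-0.09,"ty":0,"tz":1.6,"roll":0.14},{"tx":-0.09,"ty":0,"tz":2.1,"roll":0.14},{"tx":-0.09,"ty":0.1,"tz":2.15,"roll":0.14}]'; python3 - <<'E'
from h import *
delta(w(3,94,54),-0.65)
s=snapshot("wrist"); cv2.imwrite("pics/w5.png",s["image"])
s=snapshot("scene"); crop(s,200,130,350,265,4,"s4.png")
E
```

```text
time_s: 9.05
tcp_pos: [431.1, -51.6, 53.7]
tool_rot: [-2.237, -2.198, 0.006]
wrist_force: [0.2, 0.8, 0.4]
grip_width: 0.2
t 9.05 tcp [431.1 -51.6  53.7] rail [  3.2 124.1  53.7] yhead -1.0 tilt [-0.006  0.001 -1.   ] F [0.2 0.8 0.4] grip 0.2  -> t [ 0.    1.   -0.02] roll -0.07007622444995718
```

View pics/s4.png

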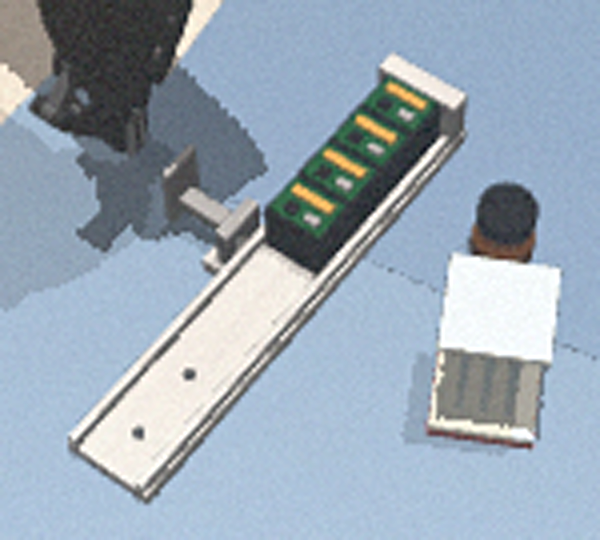

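The fingertips at (135,145) in the crop stand outside the plate (~(180,175)). Pushing along +tool y.

```bash
python3 -m crank '[{"tx":0,"ty":0.3,"tz":0,"roll":-0.07},{"tx":0,"ty":0.6,"tz":0,"roll":-0.07},{"tx":0,"ty":0.85,"tz":0,"roll":-0.07},{"tx":0,"ty":1.05,"tz":0,"roll":-0.07},{"tx":0,"ty":1.25,"tz":0,"roll":-0.07}]'; python3 -c "
from h import *
delta(w(3,58,54),-0.65)"
```

```text
time_s: 9.65
tcp_pos: [471.1, -52.9, 55.6]
tool_rot: [-2.232, -2.209, 0.004]
wrist_force: [-2.4, -0.6, 1.6]
grip_width: -0.4
t 9.65 tcp [471.1 -52.9  55.6] rail [ 2.3 84.2 55.6] yhead -0.6 tilt [-0.003 -0.001 -1.   ] F [-2.4 -0.6  1.6] grip -0.4  -> t [0.02 0.87 0.05] roll 0.01133287364589819
```

```bash
python3 -m crank '[{"tx":0,"ty":0.15,"tz":0,"roll":0},{"tx":0,"ty":0.3,"tz":0,"roll":0},{"tx":0,"ty":0.45,"tz":0,"roll":0},{"tx":0,"ty":0.6,"tz":0,"roll":0}]'; python3 -c "
from h import *
delta(w(3,58,54),-0.65)"
```

```text
time_s: 10.05
tcp_pos: [489.3, -53.2, 55.5]
tool_rot: [-2.232, -2.208, 0.004]
wrist_force: [-1.8, -0.9, 2.1]
grip_width: 0.1
t 10.05 tcp [489.3 -53.2  55.5] rail [ 2.3 65.9 55.5] yhead -0.6 tilt [-0.003 -0.001 -1.   ] F [-1.8 -0.9  2.1] grip 0.1  -> t [0.02 0.26 0.05] roll 0.009695226831456693
```

```bash
python3 -m crank '[{"tx":0,"ty":0.08,"tz":0,"roll":0},{"tx":0,"ty":0.16,"tz":0,"roll":0},{"tx":0,"ty":0.24,"tz":0,"roll":0}]'; python3 -c "
from h import *
delta(w(3,58,54),-0.65)"
```

```text
time_s: 10.35
tcp_pos: [496.6, -53.3, 55.4]
tool_rot: [-2.232, -2.208, 0.005]
wrist_force: [-2.7, -0.4, 2.0]
grip_width: 0.1
t 10.35 tcp [496.6 -53.3  55.4] rail [ 2.2 58.7 55.4] yhead -0.6 tilt [-0.003 -0.001 -1.   ] F [-2.7 -0.4  2. ] grip 0.1  -> t [0.03 0.02 0.05] roll 0.009142905599236428
```

```bash
python3 -m crank '[{"tx":0,"ty":0.06,"tz":0,"roll":0},{"tx":0,"ty":0.12,"tz":0,"roll":0}]'; python3 -c "
from h import *
delta(w(3,58,54),-0.65)"
```

```text
time_s: 10.55
tcp_pos: [496.6, -53.2, 55.1]
tool_rot: [-2.229, -2.205, 0.013]
wrist_force: [-15.2, -2.7, 13.2]
grip_width: -0.2
t 10.55 tcp [496.6 -53.2  55.1] rail [ 2.4 58.6 55.1] yhead -0.6 tilt [-0.01  -0.001 -1.   ] F [-15.2  -2.7  13.2] grip -0.2  -> t [0.02 0.02 0.04] roll 0.005635063629893011
```

The bolt bottomed out: TCP stalled at rail y = 58.6 (expected ~58) with 15 N. Backing off and clearing.

```bash
python3 -m crank '[{"tx":0,"ty":-0.1,"tz":0,"roll":0},{"tx":0,"ty":-0.4,"tz":0,"roll":0},{"tx":0,"ty":-1.0,"tz":0,"roll":0},{"tx":0,"ty":-1.8,"tz":0,"roll":0},{"tx":0,"ty":-2.0,"tz":-0.8,"roll":0}]'; python3 -m crank '[{"tx":0,"ty":0,"tz":-1.4,"roll":0},{"tx":-1,"ty":0,"tz":-3,"roll":0},{"tx":-2,"ty":0,"tz":-4,"roll":0},{"tx":-3.4,"ty":0,"tz":-4,"roll":0},{"tx":-4.6,"ty":0,"tz":-4,"roll":0}]'; python3 - <<'E'
from h import *
delta(w(3,122,150),-0.65)
E
```

```text
time_s: 11.05
tcp_pos: [431.4, -51.0, 77.0]
tool_rot: [-2.224, -2.199, 0.018]
wrist_force: [0.2, 0.5, 0.6]
grip_width: -0.1
time_s: 11.55
tcp_pos: [433.3, -191.3, 198.8]
tool_rot: [-2.227, -2.204, 0.016]
wrist_force: [1.3, 1.0, -1.0]
grip_width: 0.1
t 11.55 tcp [ 433.3 -191.3  198.8] rail [-136.5  120.4  198.8] yhead -0.6 tilt [-0.013 -0.001 -1.   ] F [ 1.3  1.  -1. ] grip 0.1  -> t [ 4.65 -0.03  1.62] roll 0.010058277104161562
```

```bash
python3 -m crank '[{"tx":-1,"ty":0,"tz":-1,"roll":0},{"tx":-1,"ty":0,"tz":-1,"roll":0},{"tx":-1,"ty":0,"tz":-1,"roll":0}]'; python3 - <<'E'
from h import *
print(np.abs(state()["qvel"]).max())
s=snapshot("top"); crop(s,165,200,305,340,4,"t4.png")
t=snapshot("scene"); crop(t,200,130,350,265,4,"s5.png")
p=[w(18,47,70),w(-12,47,70),w(150,-31,54),w(150,31,54),w(14,-22,57),w(14,22,57),w(-4,-3,38),w(10,-3,38)]
print(((proj(s,p)-[165,200])*4).round().tolist()); print(((proj(t,p)-[200,130])*4).round().tolist())
E
```

```text
time_s: 11.85
tcp_pos: [433.6, -222.0, 229.1]
tool_rot: [-2.23, -2.203, 0.014]
wrist_force: [0.3, 0.6, -0.3]
grip_width: -0.4
0.04560657363732237
[[361.0, 284.0], [423.0, 284.0], [100.0, 127.0], [96.0, 252.0], [372.0, 145.0], [371.0, 234.0], [408.0, 187.0], [381.0, 187.0]]
[[232.0, 169.0], [202.0, 201.0], [452.0, 109.0], [375.0, 65.0], [317.0, 240.0], [261.0, 205.0], [276.0, 261.0], [289.0, 246.0]]
```

View pics/t4.png

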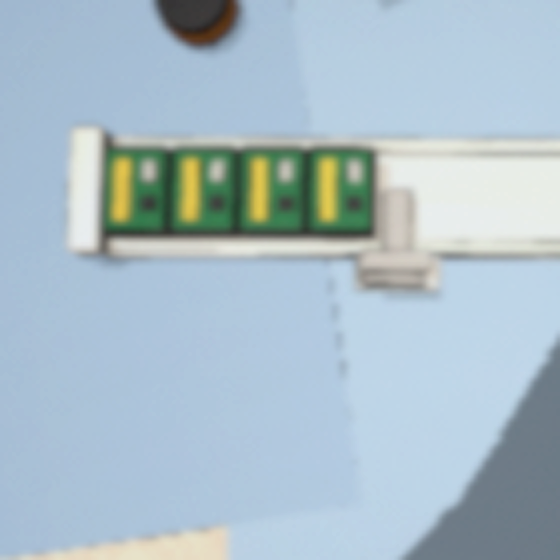

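View pics/s5.png

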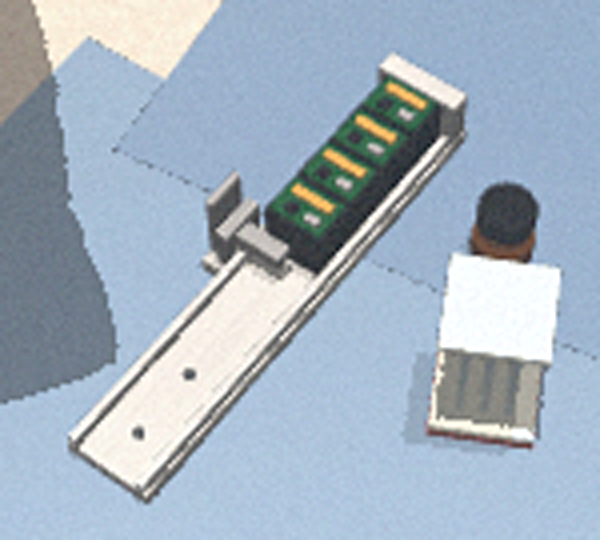

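The final pictures show the four modules touching and tight against the stop, and the bolt bar (top crop, cols 385–412) just behind module4. Its end is at row ~189, against an expected ~187, so it's just past the centre line. The arm is well clear and the bystanders haven't moved. Handing in.

```bash
python3 -c "
from h import *
print(hand_in()); s=state(); print(s['time_s'],s['wrist_force'])"
```

```text
the job is handed in; nothing more can be done
None
the job is handed in; nothing more can be done
```

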